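Peel the clinging top tray off the stack and show it over the light panel

TASK

Press the white cap of the anti-static spray can all the way down and let it spring back up, to loosen the clinging trays. Then peel the empty grey top tray off the black stack by its orange tab: raise the tab corner first, by about 25 mm, while the opposite corner is still down in the stack, and then take the tray off, leaving the black trays seated in their holder and the other things on the bench alone. Finish while holding the tray still and level in the gripper, centred about 10 cm above the light panel and touching nothing else; do not put it down.

Things in the scene. Friction and masses are not known exactly. Their poses are not given: they have to be found in the camera images.
- nozzle_top (a point): Centre of the flat top of the white spray cap (30 mm across) on a blue and silver can, 48 mm in diameter, clamped to the bench; about 138 mm above the bench when up. Axes fixed, z up.
- nozzle (a joint): Travel of the spray cap: 0 up, 0.007 m fully down; about 1.5 N starts it and 5 N holds it fully down; it springs back by itself.
- tray_tab (a point): Centre of the upright orange pull tab at one corner of the grey top tray. The tab is 10 mm thick, 26 mm long along the tray's diagonal and 34 mm high, rounded 1 mm; it stands on the rim, all of it free above the rim's top. Axes are the tray's: tray x along its long side, y along its short side, z up out of the tray. The tab lies at tray (-67.2, -50.4) mm; its thickness is along tray direction (0.6, -0.8), its length along (0.8, 0.6).
- tray_centre (a point): Middle of the grey empty top tray, half-way up (10.5 mm above its underside). Rim 168 x 128 mm, 21 mm high, sunken part 140 x 100 mm, 110 g. Axes: x long side, y short side, z up.
- tray_far (a point): The tray's lower corner opposite the tab: corner of the sunken part's underside, at tray (70, 50) mm, the natural pivot of the peel. Same axes.
- stack_rim (a point): Centre of the upper rim plane of the black lower trays (one loose body, 0.85 kg, 168 x 128 mm, 45 mm high), standing in the holder. The top tray's sunken part reaches 12 mm below this plane with 3 mm play all round; four sprung rubber pads in the black walls press on it (about 1.2 N each) and make it cling. At the start the tray's underside corner is 12 mm below this plane and the tab's centre 26 mm above it. Axes like the tray's.
- holder_top (a point): Centre of the top face (10 mm above the bench) of the fixed metal holder, 176 x 136 mm, whose low corner guides locate the black trays; the black rim is 45 mm above it.
- panel_top (a point): Centre of the glowing top face, 15 mm above the bench, of the fixed light panel, 210 x 160 mm. z up.
- carton_mid (a point): Bystander: centre of a cardboard box 80 x 110 x 70 mm.
- tape_mid (a point): Bystander: centre of an amber tape roll, 84 mm across, 24 mm high.
- board_mid (a point): Bystander: centre of a green circuit board 75 x 110 mm, parts up to 26 mm high.
- driver_grip (a point): Bystander: handle of a red screwdriver lying on the bench.
- brush_grip (a point): Bystander: handle of a small brush lying on the bench.
- cup_mid (a point): Bystander: centre of a yellow parts cup, 76 mm across, 55 mm high.
- tray: The grey top tray itself; origin at the centre of its underside.
- stack: The black lower trays; origin at the centre of their underside, 45 mm below the rim.
- panel: The light panel; origin at the centre of its underside, on the bench.
- can: The spray can on its square clamp foot (62 mm); origin at the centre of its underside, on the bench.
Mind the look-alikes: they are no part of the job. Of the things like the can, leave any that is green; of the rest the smaller one is meant.

How it is judged (in metres and radians):
On the way, in this order (a step that is already met when the one before it is completed fails the run):
1. the spray cap is pressed down (at least 5.5 of its 7 mm) (value of joint nozzle above 0.0055 m), for 0.1 s.
2. the cap has sprung back up (value of joint nozzle below 0.002 m), for 0.1 s.
3. the tab corner is raised at least 16 mm while the opposite corner has risen less than 8 mm (z of tray_tab in the frame of stack_rim above 0.042 m and z of tray_far in the frame of stack_rim below -0.004 m), for 0.1 s.
At the end, for the whole second after the job is handed in: The tray is held in the fingers, its middle within 40 mm sideways of the light panel's centre and 50 to 180 mm above it, level within 0.2 rad, still, touching neither panel, can nor black trays; the spray cap is up; the black trays are seated in their holder (within 12 mm) (z of tray_centre in the frame of panel_top between 0.05 and 0.18 m and horizontal distance between tray_centre and panel_top below 0.04 m and angle between tray_centre's own z axis and vertical below 0.2 rad and contact force between the fingers and tray above 2 N and contact force between tray and panel below 0.05 N and contact force between tray and stack below 0.05 N and contact force between tray and can below 0.05 N and linear speed of tray below 0.03 m/s and value of joint nozzle below 0.002 m and z of stack_rim in the frame of holder_top below 0.057 m and horizontal distance between stack_rim and holder_top below 0.012 m); the arm keeps its last pose, push and grip.
It fails at once if the black trays are pulled up or out of the holder (more than 12 mm) (not (z of stack_rim in the frame of holder_top below 0.057 m and horizontal distance between stack_rim and holder_top below 0.012 m)).
It fails at once if a bystander (carton, tape roll, circuit board, screwdriver, brush or parts cup) is moved by more than 30 mm (distance of any of carton_mid, tape_mid, board_mid, driver_grip, brush_grip, cup_mid from where it was at the start of the episode above 0.03 m).
It also fails if it takes over 62 s, if anything falls off the work surface, if the arm or the gripper's body presses on something with over 40 N, if the wrist force passes 120 N, or if a joint passes its speed limit or range.

ROBOT

A 6-joint arm with a two-finger parallel gripper is mounted at the origin on the work surface. World frame = base frame: x ahead of the robot, y to its left, z up, the work surface at z = 0. Lengths are in mm, angles in rad, forces in N, time in s.
With the tool pointing down it reaches from about 275 to 825 mm from the base axis. Payload 5.2 kg.
Tool frame: the origin (TCP) lies at the very end of the fingers, on their centre line; the grasp point (between the pads) lies 19 mm behind it; z points along the fingers, y is the direction in which the jaws open and shut (so a half turn about z gives the same grasp; the last joint's range is limited). The gripper opens to 93 mm and grips with 3 to 60 N. Pads are 15 mm wide; open, the fingers measure 128 mm over their backs; the gripper's body (75 mm by 188 mm) begins 65 mm behind the grasp point.
Start: joints at [1.003, 0.259, 1.535, -0, 1.348, -0.203], TCP at [196.198, 513.82, 218.653] pointing down, gripper open.
Joint ranges: [-3.14, 3.14], [-0.91, 2.08], [0.19, 2.58], [-1.22, 4.36], [0.22, 2.71], [-3.12, 3.12]. Speed limits (rad/s): [2.57, 2.57, 3.14, 3.14, 3.14, 3.14].

INTERFACE

Orientations are given as [roll, pitch, yaw] about the fixed x, y, z axes, in that order (R = Rz(yaw) Ry(pitch) Rx(roll)).
In Python, from bench import robot gives the robot as it stands. The module is installed in compiled form; this text tells all that it offers. Calls block until the motion is done:
- robot.move_ptp(position, orientation): joint-space move of the TCP to a pose.
- robot.move_linear(position, ori=None, speed=150, f_stop=None): straight line of the TCP; ori=None keeps the orientation; speed is the mean speed in mm/s. With f_stop (N) it stops when the force on the tool has changed by that much, and returns True; else False.
- robot.move_j(angles): joint-space move.
- robot.move_gripper(opening): opening from 0.0 (shut) to 1.0 (fully open); the grip force is fixed at half the most; returns when the fingers have stopped.
- robot.sleep(seconds).
- robot.inverse_kinematics(position, orientation): joint angles nearest the present ones, or None.
- robot.get_image(name): name is "scene" or "top" or "wrist"; returns a dict with "img" (384x512x3 uint8, blue, green, red), "fovy" (degrees; the focal length in pixels is half the picture's height over the tangent of half this angle, whatever the lens; pixels are square), "cx", "cy" (the principal point, pixels), "eye" and "orientation" of the camera in the world. Camera axes: x right, y down, z forward; pixel columns grow to the right and rows downward; lengths in mm; the calibration is good to about 2 mm. A picture is of the moment at which its call begins. There is no depth.
A pose or a line that the arm cannot do raises robot.MotionError and nothing moves.
- robot.hand_in(): hands the job in, once; it reports no verdict.
Readings, each from a call of its own:
- robot.current_t(): time.
- robot.current_qpos(): joint angles.
- robot.current_joint_vel(): joint speeds.
- robot.current_joint_efforts(): joint torques, N m.
- robot.current_tcp_pos(): TCP position.
- robot.current_eef_rot(): TCP orientation.
- robot.current_contact_force(): force on the tool from outside, world axes, zero at the start.
- robot.current_ft_torque(): the same for the moment, N m.
- robot.current_gripper_width(): opening from 0.0 (shut) to 1.0 (fully open).
Only numpy, scipy, OpenCV 4.12 (cv2) and the standard library are available. Lean on these libraries where they do the work, as an engineer would, in place of code of your own. Each camera call takes 0.05 s, during which the arm holds its last target.

## Working session

There is one attempt and no reset: what is moved stays moved. The work goes in short steps, each a Python script; the robot and the scene stay as the last script left them, time stands still between calls to the robot, and variables do not carry over. Pictures are saved under pics/ and viewed, and the job is handed in when it is done.

```bash
mkdir -p pics; ls; python3 - <<'E'
from bench import robot
import cv2
for n in ["scene","top","wrist"]:
    d=robot.get_image(n); cv2.imwrite(f"pics/{n}0.png",d["img"])
    print(n,d["fovy"],d["cx"],d["cy"],d["eye"],d["orientation"])
print(robot.current_t())
E
```

```text
pics
scene 50.34094464714981 249.89800053813886 198.26948149425382 [1447.70027058 -641.55046072  927.8309411 ] [-2.23684513  0.01922128  0.9061559 ]
top 44.648216462603784 258.0653410458214 192.83458088760196 [ 402.10603838    7.93762084 1370.07074633] [-2.98286306 -0.02224808 -1.55373862]
wrist 58.206217128621624 258.44070197643987 191.91891915099538 [130.80547044 539.80104396 385.24694555] [2.88479594e+00 1.61842597e-03 1.20582868e+00]
0.15
```

View pics/scene0.png

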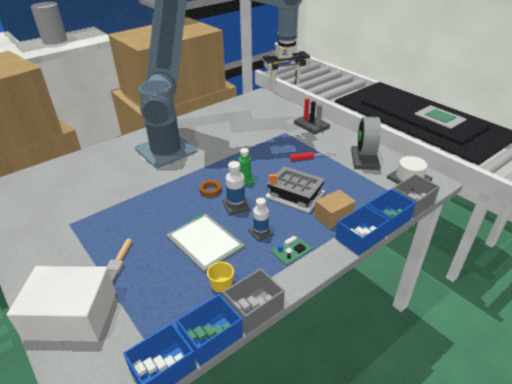

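View pics/top0.png

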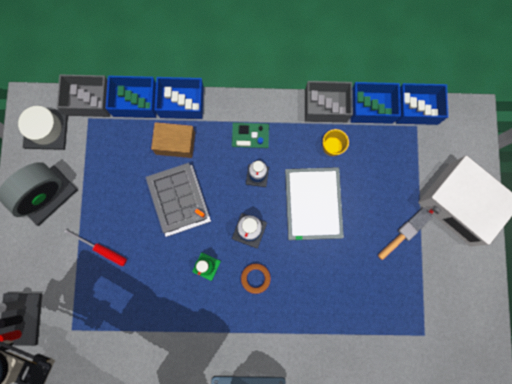

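View pics/wrist0.png

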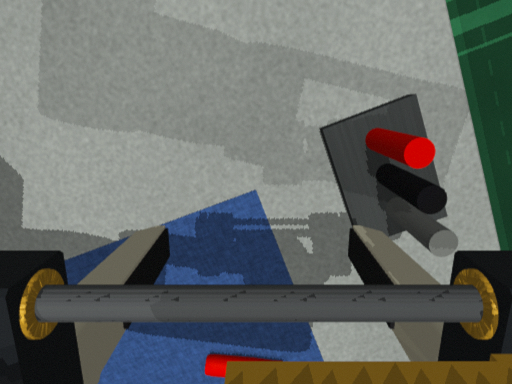

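Three cans could be taken for the target. In the top view they are green at (206,266), large blue at (249,228) and small blue at (258,170). The description means the small blue one, so I'll check it and the tray in close crops.

```bash
cat > h.py <<'E'
import numpy as np, cv2
from scipy.spatial.transform import Rotation as R
def cam(d):
    f=d["img"].shape[0]/2/np.tan(np.radians(d["fovy"])/2)
    return f,R.from_euler("xyz",d["orientation"]).as_matrix(),np.array(d["eye"],float)
def ray(d,px):
    f,M,e=cam(d); v=M@np.array([(px[0]-d["cx"])/f,(px[1]-d["cy"])/f,1.]); return e,v/np.linalg.norm(v)
def onz(d,px,z):
    e,v=ray(d,px); return e+v*(z-e[2])/v[2]
def proj(d,p):
    f,M,e=cam(d); c=M.T@(np.array(p,float)-e); return np.array([d["cx"]+f*c[0]/c[2],d["cy"]+f*c[1]/c[2]])
def tri(d1,p1,d2,p2):
    e1,v1=ray(d1,p1);e2,v2=ray(d2,p2)
    s=np.linalg.lstsq(np.c_[v1,-v2],e2-e1,rcond=None)[0]
    a=e1+s[0]*v1;b=e2+s[1]*v2; return (a+b)/2,np.linalg.norm(a-b)
def crop(img,x0,y0,x1,y1,k): return cv2.resize(img[y0:y1,x0:x1],None,fx=k,fy=k,interpolation=cv2.INTER_CUBIC)
E
python3 - <<'E'
from bench import robot
from h import *
T=robot.get_image("top");S=robot.get_image("scene")
a=crop(T["img"],140,110,350,285,3.8); cv2.imwrite("pics/topc.png",a)
a=crop(S["img"],190,140,350,270,5); cv2.imwrite("pics/scenec.png",a)
E
```

```text
(no output)
```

View pics/topc.png

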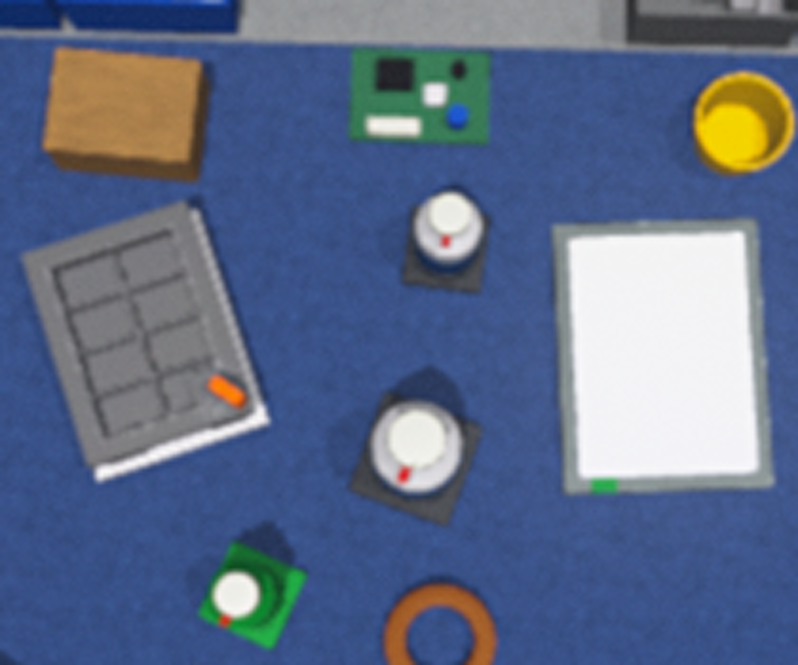

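View pics/scenec.png

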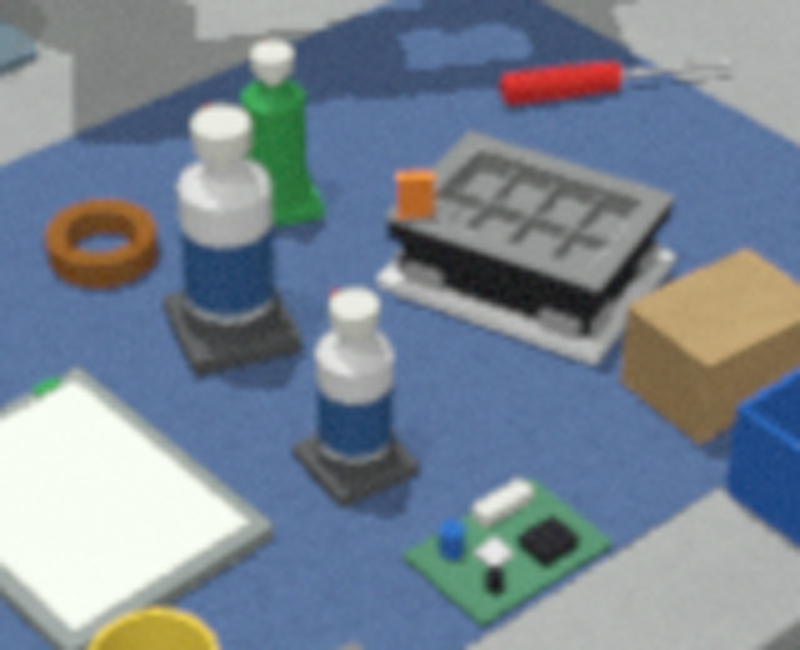

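The small blue can is the target, with its cap at top px (257.6,165.8) and scene px (261,200). The big blue can and the green one are look-alikes. Next I'll measure.

```bash
python3 - <<'E'
from bench import robot
from h import *
T=robot.get_image("top");S=robot.get_image("scene")
def blob(d,lo,hi,box):
    h=cv2.cvtColor(d["img"],cv2.COLOR_BGR2HSV); m=cv2.inRange(h,lo,hi); k=np.zeros_like(m);x0,y0,x1,y1=box;k[y0:y1,x0:x1]=m[y0:y1,x0:x1]
    n,l,st,c=cv2.connectedComponentsWithStats(k); i=1+np.argmax(st[1:,4]); return (l==i).astype(np.uint8),c[i],st[i]
# tab
mt,ct,st=blob(T,(5,180,150),(18,255,255),(180,195,215,225)); print("tab top",ct,st, cv2.minAreaRect(cv2.findNonZero(mt)))
ms,cs,ss=blob(S,(5,180,120),(18,255,255),(262,168,285,190)); print("tab scene",cs,ss)
print("tab top-view at z 96",onz(T,ct,96)," tri",tri(T,ct,S,cs))
# cap
print("cap scene/top tri",tri(T,(257.6,165.8),S,(261.0,200.2)),"z138",onz(T,(257.6,165.8),138),onz(S,(261.0,200.2),138))
mc,cc,sc=blob(T,(0,0,226),(180,30,255),(245,155,270,185));print("cap",cc,sc)
# panel
mp,cp,sp=blob(T,(0,0,225),(180,40,255),(280,160,350,245)); print("panel glow",cp,sp,cv2.minAreaRect(cv2.findNonZero(mp))); print(onz(T,cp,15))
# tray
h=cv2.cvtColor(T["img"],cv2.COLOR_BGR2HSV)
m=cv2.inRange(h,(0,0,50),(180,70,175)); k=np.zeros_like(m);k[160:240,140:215]=m[160:240,140:215]|mt[160:240,140:215]*255
k=cv2.morphologyEx(k,cv2.MORPH_CLOSE,np.ones((5,5)))
k=cv2.morphologyEx(k,cv2.MORPH_OPEN,np.ones((5,5)))
c=max(cv2.findContours(k,0,1)[0],key=cv2.contourArea); r=cv2.minAreaRect(c); b=cv2.boxPoints(r)
P=np.array([onz(T,p,64) for p in b]); print(r,b,P); print(np.linalg.norm(P-np.roll(P,1,0),axis=1),P.mean(0))
v=T["img"].copy(); cv2.drawContours(v,[c],-1,(0,0,255),1); cv2.drawContours(v,[b.astype(int)],-1,(0,255,255),1);cv2.imwrite("pics/m.png",crop(v,130,110,350,285,3.6))
E
```

```text
tab top [199.47058824 212.67647059] [195 210   9   7  34] ((199.59999084472656, 212.70001220703125), (9.399999618530273, 3.6000001430511475), 36.869895935058594)
tab scene [272.84615385 178.38461538] [270 175   6   8  39]
tab top-view at z 96 [548.32739557 142.3315005   96.        ]  tri (array([550.38396539, 144.36709372,  80.65282601]), np.float64(1.0097335713740552))
cap scene/top tri (array([674.57932006, -12.65268787, 136.42897538]), np.float64(2.370743614570365)) z138 [673.54229073 -13.59742773 138.        ] [676.64964416 -12.82618011 138.        ]
cap [258. 166.] [254 162   9   9  69]
panel glow [313.92849741 203.11675302] [ 290  171   49   65 2895] ((314.06280517578125, 202.97604370117188), (63.09183120727539, 46.55360794067383), 87.56334686279297)
[ 592.39688645 -182.89661057   15.        ]
((177.5500030517578, 199.15000915527344), (63.245548248291016, 49.01530075073242), 71.56504821777344) [[144.3     176.90001]
 [190.8     161.40001]
 [210.8     221.40001]
 [164.3     236.90001]] [[650.70865949 305.12801483  64.        ]
 [698.48477971 175.77137864  64.        ]
 [528.10104837 113.21607674  64.        ]
 [482.50349055 240.55204945  64.        ]]
[180.17500982 137.89741474 181.50421951 135.2537882 ] [589.94949453 208.66687991  64.        ]
```

View pics/m.png

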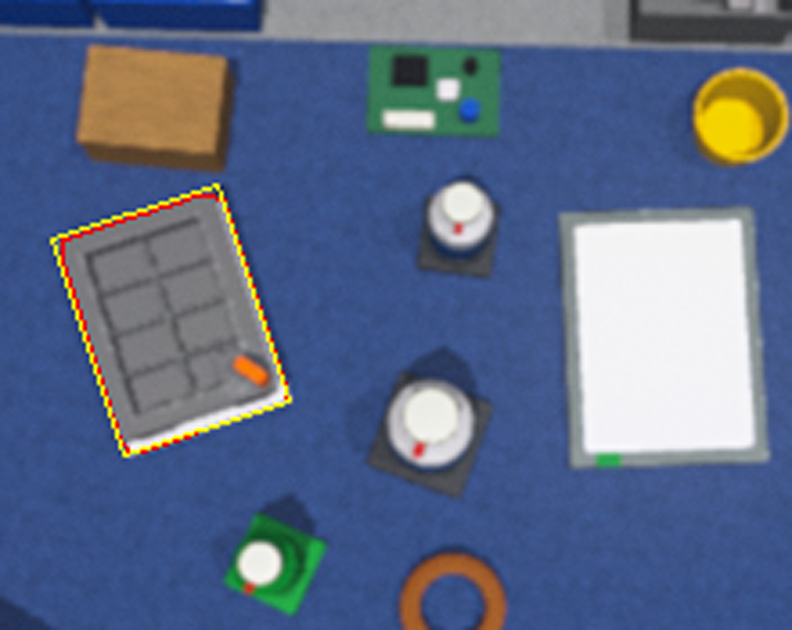

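```bash
python3 - <<'E'
from bench import robot
from h import *
T=robot.get_image("top");S=robot.get_image("scene")
print(robot.current_eef_rot(), robot.current_gripper_width())
# big can cap: top px, scene px ; green
o=lambda x,y:(140+x/3.8,110+y/3.8); q=lambda x,y:(190+x/5,140+y/5)
print("big",tri(T,o(417,437),S,q(221,121))); print("green",tri(T,o(236,593),S,q(272,52)))
print("small",tri(T,(258,166),S,q(355,302)))
yaw=.366
for dy in (0,):
  j=np.array([.6*np.cos(yaw)+.8*np.sin(yaw), .6*np.sin(yaw)-.8*np.cos(yaw)]); print("jaw",j, "yaw for tool", np.arctan2(j[0],-j[1]))
for z,p in ((150,(549,143)),(67,(549,143)),(67,(547,-254)),(150,(675,-13))):
  for w in (np.arctan2(j[0],-j[1]),np.arctan2(-j[0],j[1]),0,np.pi/2,-np.pi/2,np.pi):
    print(z,p,round(w,2),robot.inverse_kinematics([*p,z],[np.pi,0,w]))
E
```

```text
[-3.14137811e+00 -3.80489904e-05  2.77678773e+00] 0.9990692578306025
big (array([510.63388747,   5.97234794, 179.23173043]), np.float64(3.4595782912722837))
green (array([405.30282352, 127.75997058, 135.19866296]), np.float64(3.6958703061958764))
small (array([674.50740015, -13.3009633 , 135.81936281]), np.float64(3.472796279001876))
jaw [ 0.8465664  -0.53228313] yaw for tool 1.0095011087932844
150 (549, 143) 1.01 [ 5.82433431e-02  3.43384995e-01  1.59184279e+00 -4.44089210e-16
  1.20636486e+00  6.19538561e-01]
150 (549, 143) -2.13 [ 0.05824334  0.343385    1.59184279  0.          1.20636486 -2.52205409]
150 (549, 143) 0 [ 5.82433431e-02  3.43384995e-01  1.59184279e+00 -4.44089210e-16
  1.20636486e+00  1.62903967e+00]
150 (549, 143) 1.57 [ 5.82433431e-02  3.43384995e-01  1.59184279e+00 -4.44089210e-16
  1.20636486e+00  5.82433431e-02]
150 (549, 143) -1.57 [ 5.82433431e-02  3.43384995e-01  1.59184279e+00 -4.44089210e-16
  1.20636486e+00 -3.08334931e+00]
150 (549, 143) 3.14 [ 0.05824334  0.343385    1.59184279  0.          1.20636486 -1.51255298]
67 (549, 143) 1.01 [ 5.82433431e-02  4.
[... 1218 characters left out ...]
7  0.4872599   1.59235425  0.          1.06197851 -2.19028839]
150 (675, -13) 1.01 [-1.84120409e-01  5.28211111e-01  1.29941235e+00 -4.44089210e-16
  1.31396919e+00  3.77174809e-01]
150 (675, -13) -2.13 [-0.18412041  0.52821111  1.29941235  0.          1.31396919 -2.76441785]
150 (675, -13) 0 [-1.84120409e-01  5.28211111e-01  1.29941235e+00 -4.44089210e-16
  1.31396919e+00  1.38667592e+00]
150 (675, -13) 1.57 [-0.18412041  0.52821111  1.29941235  0.          1.31396919 -0.18412041]
150 (675, -13) -1.57 [-1.84120409e-01  5.28211111e-01  1.29941235e+00 -4.44089210e-16
  1.31396919e+00  2.95747224e+00]
150 (675, -13) 3.14 [-0.18412041  0.52821111  1.29941235  0.          1.31396919 -1.75491674]
```

```bash
python3 - <<'E'
from bench import robot
from h import *
robot.move_gripper(0.0)
robot.move_ptp([674.5,-13,240],[np.pi,0,1.57])
robot.move_linear([674.5,-13,160])
W=robot.get_image("wrist"); cv2.imwrite("pics/w1.png",W["img"])
S=robot.get_image("scene"); cv2.imwrite("pics/s1.png",crop(S["img"],190,120,350,250,5))
print(robot.current_tcp_pos(),robot.current_t(),robot.current_contact_force(), proj(W,[674.5,-13,138]),W["eye"])
E
```

```text
[675.46151163 -12.99982117 161.70310141] 5.2083 [-0.32661177 -0.50379042  0.99288641] [256.8333574  227.59783043] [675.35740492  58.71680906 328.10497302]
```

View pics/w1.png

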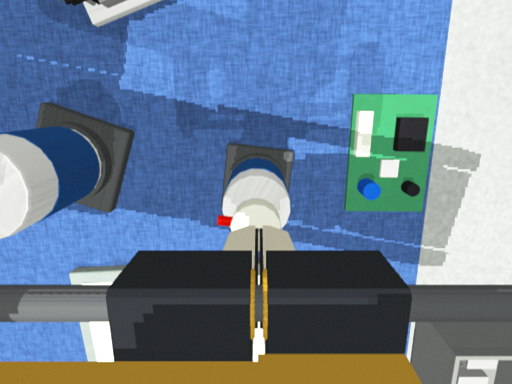

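View pics/s1.png

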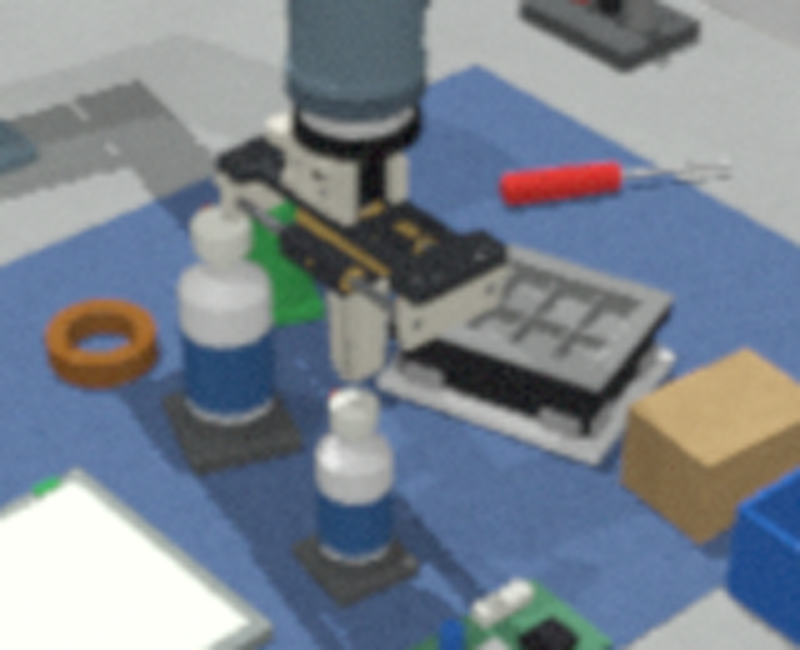

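The wrist view shows the cap at about (258,215), in line with the shut fingers, and the scene view shows the fingertips over the cap. I'll press.

```bash
python3 - <<'E'
from bench import robot
from h import *
print(robot.move_linear([674.5,-13,140],speed=60),robot.current_tcp_pos(),robot.current_contact_force())
for z in (135,132,130,128,126):
    hit=robot.move_linear([674.5,-13,z],speed=20,f_stop=18)
    robot.sleep(.1)
    p=robot.current_tcp_pos();F=robot.current_contact_force();print(z,hit,p.round(1) if hasattr(p,'round') else p,F)
    if hit or F[2]>12: break
robot.sleep(.25)
S=robot.get_image("scene"); cv2.imwrite("pics/s2.png",crop(S["img"],220,150,310,240,6))
print(robot.current_tcp_pos(),robot.current_contact_force(),robot.current_t())
E
```

```text
False [674.16110835 -12.95310916 139.4302449 ] [-0.57893864  0.1180358   0.06400711]
135 False [674.9 -13.1 135.5] [-0.12404471 -0.35234204  2.75958048]
132 False [674.9 -13.1 132.4] [ 1.8725154  -0.31075097  4.39985327]
130 False [674.9 -13.1 131.2] [0.99946863 0.46102567 9.28182527]
128 False [675.  -13.1 131.1] [-3.77322077  0.63771713 17.56351477]
[675.00854036 -13.07581502 131.12008664] [-3.23424536 -0.3089352  16.88275736] 7.5917
```

View pics/s2.png

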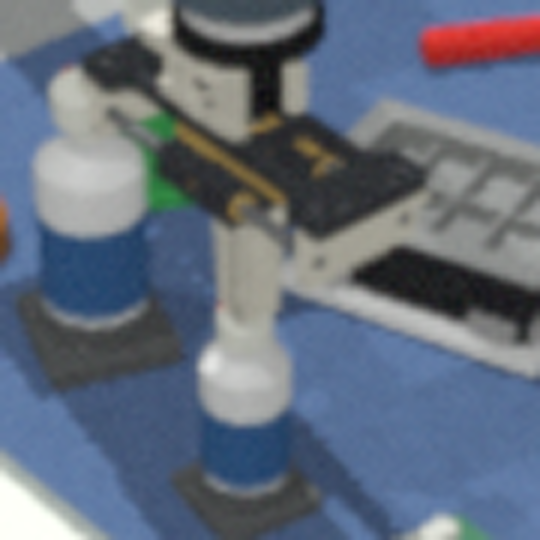

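The cap bottomed at 131.1 mm with the force rising to 17 N, so it is fully down. I'll release it and go look at the tab from above.

```bash
python3 - <<'E'
from bench import robot
from h import *
robot.move_linear([674.5,-13,150],speed=80)
robot.sleep(.2)
S=robot.get_image("scene"); cv2.imwrite("pics/s3.png",crop(S["img"],220,150,310,240,6))
robot.move_linear([674.5,-13,240])
robot.move_ptp([549,143,200],[np.pi,0,1.01])
robot.move_gripper(0.45)
robot.sleep(.2)
W=robot.get_image("wrist"); cv2.imwrite("pics/w2.png",W["img"])
import pickle; pickle.dump(W,open("w2.pkl","wb"))
print(proj(W,[549,143,98]),robot.current_tcp_pos(),robot.current_t(),robot.current_gripper_width())
E
```

```text
[258.8189752  192.64787465] [548.98724935 143.0346871  200.0229175 ] 10.9333 0.4511198391542464
```

View pics/w2.png

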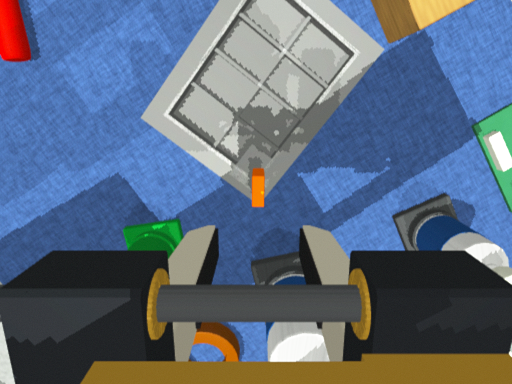

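View pics/s3.png

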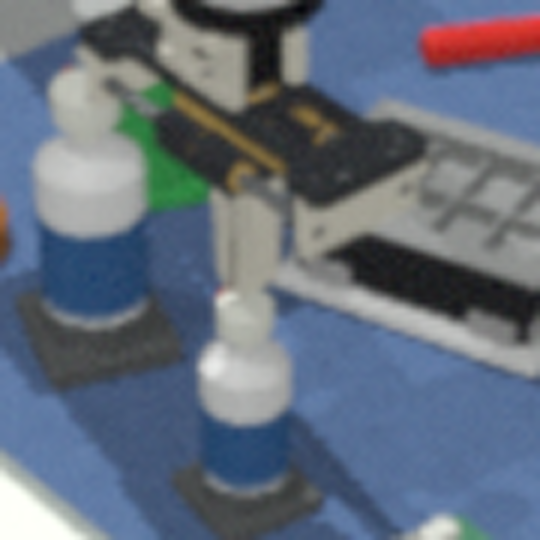

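The cap is up again. In the wrist view the tab is at (252–264, 168–207) and upright in the image, so the yaw looks right. I'll refine the tab position and the tray yaw.

```bash
python3 - <<'E'
import pickle
from h import *
W=pickle.load(open("w2.pkl","rb"))
cv2.imwrite("pics/w2c.png",crop(W["img"],215,150,300,225,8))
h=cv2.cvtColor(W["img"],cv2.COLOR_BGR2HSV); m=cv2.inRange(h,(5,150,90),(20,255,255)); m[:150]=0;m[225:]=0;m[:,:235]=0;m[:,285:]=0
for y in range(164,212,2):
    xs=np.flatnonzero(m[y]); 
    if len(xs): print(y,xs[0],xs[-1],W["img"][y,258],end=" | ")
print(); print(W["eye"])
# edges of the tray along outer borders: fit line by points of blue/grey transition
g=cv2.inRange(h,(95,90,0),(130,255,255))==0
# left corner, right corner approx
for p in ((143,117),(383,45),(258,206)): print(onz(W,p,64),onz(W,p,55))
E
```

```text
168 253 262 [ 43  87 166] | 170 253 263 [  0  75 190] | 172 252 263 [  0  79 188] | 174 252 263 [  0  75 186] | 176 252 264 [  0 111 240] | 178 252 264 [  0 130 249] | 180 252 264 [  0 133 250] | 182 252 263 [  0 133 249] | 184 252 263 [  0 134 249] | 186 252 263 [  0 132 249] | 188 252 263 [  0 134 249] | 190 252 263 [  0 134 249] | 192 252 260 [  0 132 249] | 194 252 263 [  0 133 250] | 196 252 263 [  0 133 249] | 198 252 263 [  0 132 250] | 200 252 263 [  0 134 249] | 202 252 263 [  0 134 250] | 204 252 263 [  0 132 250] | 206 252 263 [ 48 113 230] | 
[586.9423077  203.73332407 367.33379051]
[495.63062486 245.36639689  64.        ] [492.92138121 246.60166203  55.        ]
[696.5964115  187.12549148  64.        ] [699.84988001 186.63273236  55.        ]
[536.81887463 124.97553277  64.        ] [535.33169809 122.63876666  55.        ]
```

View pics/w2c.png

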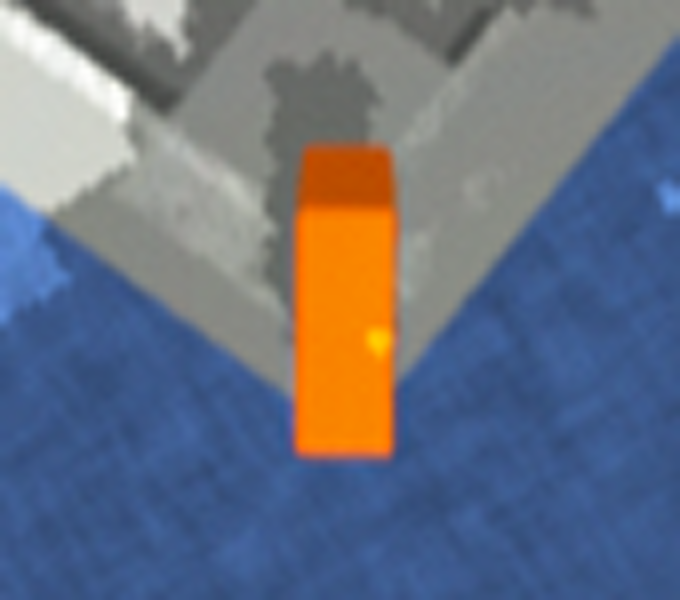

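```bash
python3 - <<'E'
from bench import robot
from h import *
import pickle
W=pickle.load(open("w2.pkl","rb"))
p=onz(W,(258.1,191.4),98); print(p)
x,y=p[:2]
robot.move_linear([x,y,110],[np.pi,0,1.0125])
robot.sleep(.1); f0=np.array(robot.current_contact_force())
hit=robot.move_linear([x,y,68],speed=60,f_stop=8); robot.sleep(.1)
print(hit,robot.current_tcp_pos(),np.array(robot.current_contact_force())-f0)
robot.move_gripper(0.0); robot.sleep(.2)
print(robot.current_gripper_width()*93,robot.current_tcp_pos(),np.array(robot.current_contact_force())-f0,robot.current_ft_torque(),robot.current_t())
S=robot.get_image("scene"); cv2.imwrite("pics/s4.png",crop(S["img"],240,130,350,230,6))
W=robot.get_image("wrist"); cv2.imwrite("pics/w4.png",W["img"])
E
```

```text
[549.06269526 144.19144291  98.        ]
False [549.47103402 144.23299292  68.43744714] [ 0.15485099 -0.05051904 -0.48073714]
9.991525481688951 [549.09808302 144.19324498  68.05154936] [1.61536278 0.48128988 1.37557406] [-0.12513444  0.10241    -0.22594092] 13.55
```

View pics/w4.png

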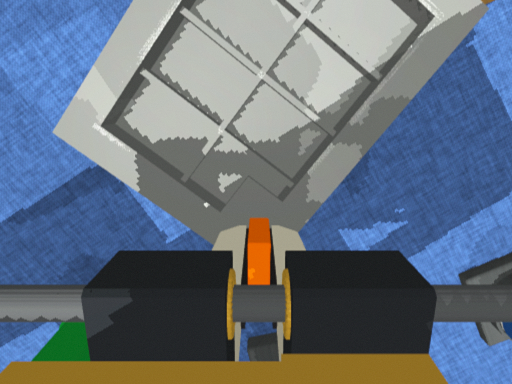

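View pics/s4.png

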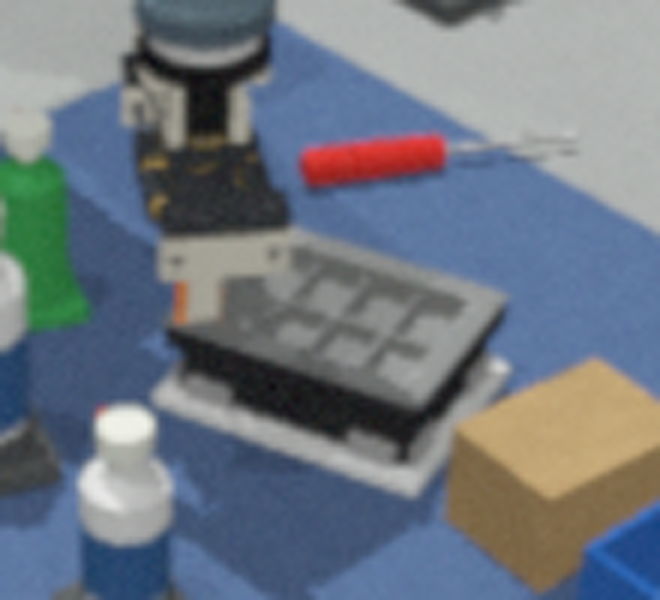

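The gripper reads 10.0 mm, which matches the tab, and both views show the fingers closed on it. I'll peel by rotating rigidly about the far corner.

```bash
python3 - <<'E'
from bench import robot
from h import *
yaw=.369
tab=np.array([549.1,144.2,81.]); c,s=np.cos(yaw),np.sin(yaw)
far=np.array([tab[0]+c*137.2-s*100.4,tab[1]+s*137.2+c*100.4,43.]); print(far)
d=(far-tab)*[1,1,0]; d/=np.linalg.norm(d); w=np.cross([0,0,1],d)
p0=np.array([549.06,144.19,68.]); R0=R.from_euler("xyz",[np.pi,0,1.0125])
f0=np.array(robot.current_contact_force())
for a in np.arange(.02,.161,.02):
    Q=R.from_rotvec(w*a); p=far+Q.apply(p0-far)
    robot.move_linear(p,(Q*R0).as_euler("xyz"),speed=20)
    F=np.array(robot.current_contact_force())-f0
    print(round(a,2),np.round(robot.current_tcp_pos()-p,1),F.round(1),np.round(robot.current_ft_torque(),2))
    if np.linalg.norm(F)>30: break
robot.sleep(.3); print(robot.current_gripper_width()*93,robot.current_t())
S=robot.get_image("scene"); cv2.imwrite("pics/s5.png",crop(S["img"],240,130,350,230,6))
W=robot.get_image("wrist"); cv2.imwrite("pics/w5.png",W["img"])
E
```

```text
[640.85229592 287.32762205  43.        ]
0.02 [ 0.2 -0.  -0. ] [ 0.6 -1.3 -1.5] [-0.4  -0.04 -0.23]
0.04 [-0.2  0.1 -0. ] [ 0.  -1.3 -1.5] [-0.41  0.21 -0.04]
0.06 [-0.1  0.2  0.2] [-1.5 -1.  -0.5] [-0.28  0.5  -0.09]
0.08 [-0. -0. -0.] [-1.4 -2.5 -2.3] [-0.4   0.35  0.01]
0.1 [0.2 0.  0.1] [-0.9 -3.1 -1.9] [-0.49  0.32 -0.03]
0.12 [0.2 0.1 0.1] [-1.3 -1.5 -1.2] [-0.48  0.29 -0.06]
0.14 [0.2 0.1 0.1] [-0.5 -2.1 -1.1] [-0.43  0.27 -0.03]
0.16 [0.1 0.1 0.1] [-1.8 -1.5 -1.2] [-0.51  0.35 -0.05]
10.27929547882906 16.55
```

View pics/s5.png

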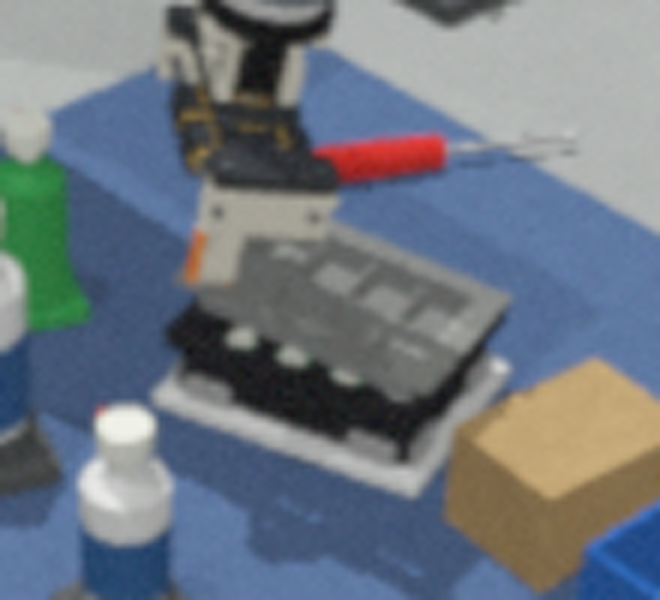

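View pics/w5.png

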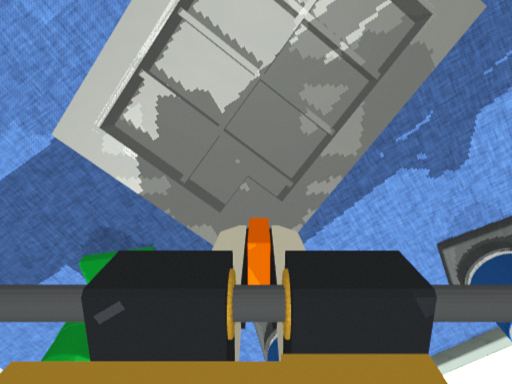

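The tab corner is up about 27 mm with the far corner still in the stack. The black trays are still seated and the grip is rigid. Now I'll lift slowly while watching the force.

```bash
python3 - <<'E'
from bench import robot
from h import *
f0=np.array(robot.current_contact_force()); p=np.array(robot.current_tcp_pos())
for dz in (5,10,15,25,40):
    robot.move_linear(p+[0,0,dz],speed=25)
    print(dz,np.round(np.array(robot.current_contact_force())-f0,1),np.round(robot.current_ft_torque(),2))
S=robot.get_image("scene"); cv2.imwrite("pics/s6.png",crop(S["img"],240,130,350,230,6))
W=robot.get_image("wrist"); cv2.imwrite("pics/w6.png",W["img"]); print(robot.current_t(),robot.current_gripper_width()*93)
E
```

```text
5 [ 0.9  1.4 -0.5] [-0.03  0.12 -0.01]
10 [ 0.5  2.1 -1.1] [-0.05  0.11  0.06]
15 [1.  2.1 0. ] [-0.07  0.05 -0.06]
25 [ 0.4  2.4 -1. ] [-0.06  0.05  0.02]
40 [-0.   1.8  0.8] [-0.    0.07 -0.04]
19.1 9.970273968540177
```

View pics/s6.png

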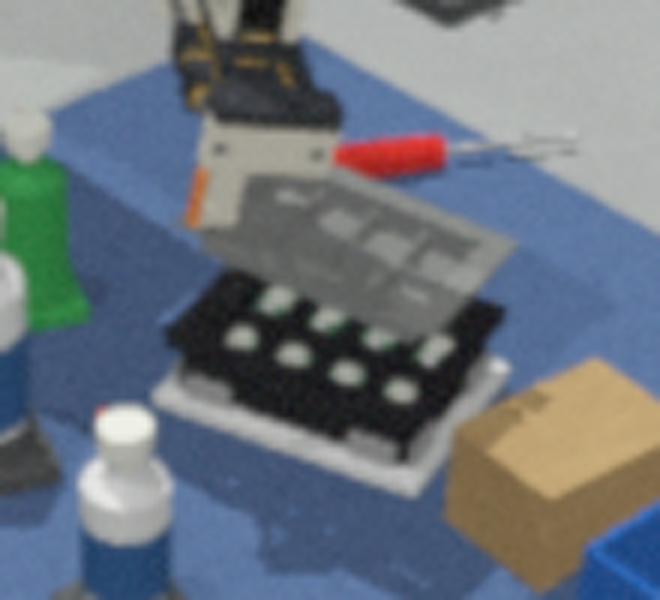

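View pics/w6.png

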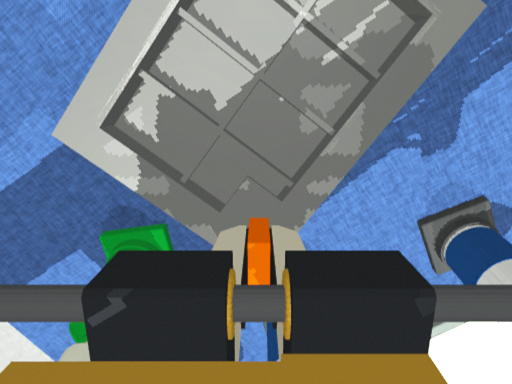

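The tray is off and the stack is seated and uncovered. Now I'll level it, go high over the cans, and lower it over the panel.

```bash
python3 - <<'E'
from bench import robot
from h import *
o=[np.pi,0,1.0125]
p=np.array(robot.current_tcp_pos())
robot.move_linear([p[0],p[1],200],speed=100)
robot.move_linear([549,144,280],o,speed=80)
robot.move_linear([547.7,-254.7,280],speed=130)
robot.move_linear([547.7,-254.7,131],speed=80)
robot.sleep(.5)
for n in ("scene","top","wrist"):
    d=robot.get_image(n); cv2.imwrite(f"pics/{n}7.png",d["img"])
print(robot.current_t(),robot.current_gripper_width()*93,robot.current_tcp_pos(),robot.current_eef_rot(),robot.current_contact_force())
E
```

```text
26.925 9.869639843201968 [ 547.69045387 -254.69428997  130.95428828] [-3.14151346e+00 -1.61174295e-06  1.01255489e+00] [-0.05155748  1.0110461  -1.43577736]
```

View pics/scene7.png

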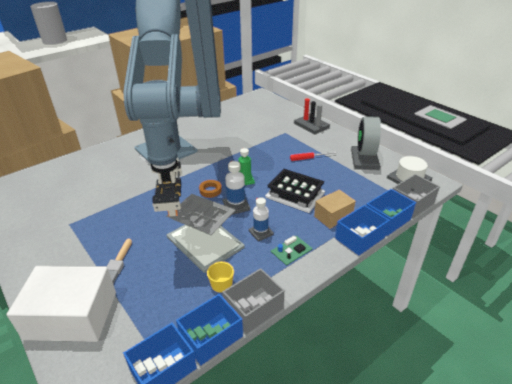

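View pics/top7.png

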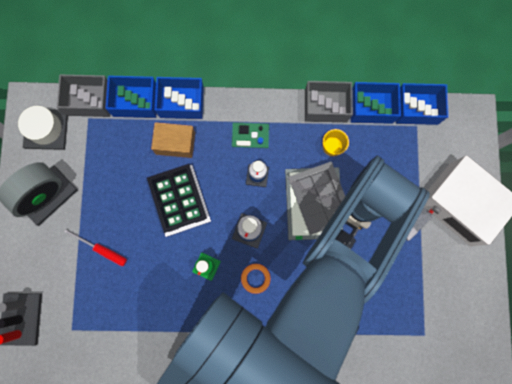

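View pics/wrist7.png

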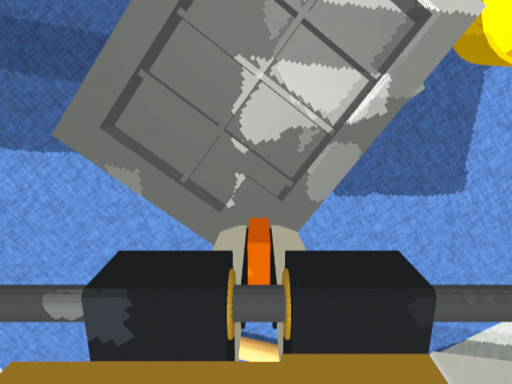

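The wrist view matches the one at the grasp: left corner at (53,131), tab at (258,220). So the tray has not slipped and is level. I'll cross-check its position from the scene view.

```bash
python3 - <<'E'
from bench import robot
from h import *
S=robot.get_image("scene"); yaw=.369
c0=np.array([592.2,-183.5])
v=S["img"].copy()
M=np.array([[np.cos(yaw),-np.sin(yaw)],[np.sin(yaw),np.cos(yaw)]])
x0,y0,k=140,170,6
v=crop(v,x0,y0,270,270,k)
for t in ((84,64),(-84,64),(-84,-64),(84,-64)):
    q=proj(S,[*(c0+M@np.array(t)),127]); print(t,q); cv2.circle(v,tuple(int(a) for a in (q-[x0,y0]+.5)*k),5,(0,0,255),1)
cv2.imwrite("pics/s8.png",v)
E
```

```text
(84, 64) [234.68671413 208.81508285]
(-84, 64) [191.00982512 192.56757765]
(-84, -64) [165.36634962 214.88651908]
(84, -64) [210.72195756 233.64430785]
```

View pics/s8.png

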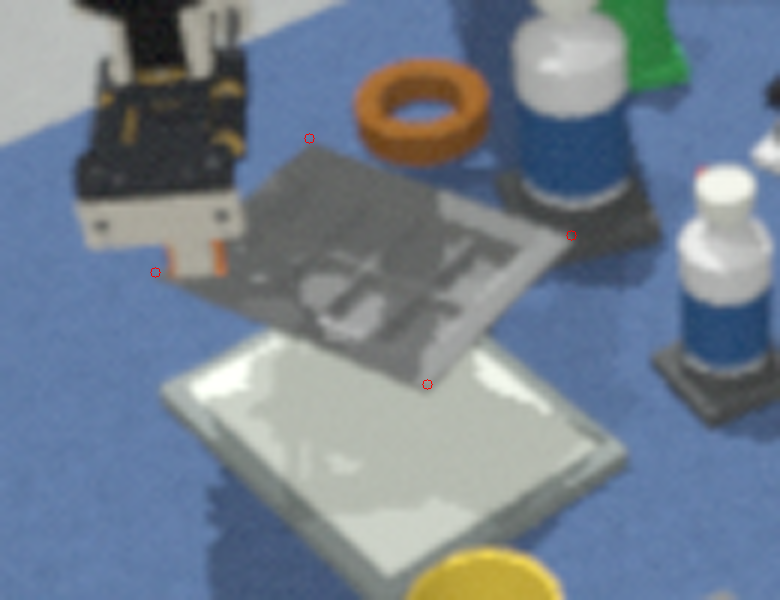

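The visible tray corners fall within 1–2 px of where a level tray centred over the panel should show them. The cap is up and the stack is seated, so I'll hand in.

```bash
python3 - <<'E'
from bench import robot
print(robot.current_t(),robot.current_joint_vel(),robot.current_gripper_width()*93)
robot.hand_in()
E
```

```text
26.975 [-0.00014308  0.0005073  -0.00063899  0.00047274 -0.00075064  0.00082534] 9.947887922860831
the job is handed in; nothing more can be done
```

I handed the job in at 27 s with the grey tray held level about 10 cm above the light panel. My checks before hand-in all agreed, and the hand-in reports no verdict.

- **Spray cap:** I pressed the small blue can's cap until it bottomed, with the TCP at 131.1 mm and the force rising to about 17 N. The next picture showed it back up.
- **Peel:** I gripped the orange tab (the gripper read 10.0 mm, matching the tab) and rotated the tray 0.16 rad about its far corner, which raised the tab about 27 mm. Lifting it off took only a few newtons.
- **Final pose:** The gripper still read 9.95 mm, the joints were still, and the wrist view was unchanged since the grasp, so the tray had not slipped. In the scene view its corners lay within 1–2 px of where a level tray centred over the panel should be.
- **Rest of the bench:** The cap was up, the black trays were seated in their holder, and the bystanders in the last views looked unmoved. The brush handle was hidden behind the arm in the last top view, but it looked in place in the last scene view.

Two small disagreements turned up, neither affecting the result. The two camera views put the cap about 3 mm apart, and the tab position derived from the tray corners was about 2 mm off the direct measurement, which I used.

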